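Screw the loose winged cap down on a spice jar with fingertip strokes

TASK

One square glass spice jar in the wooden rack has been left with its blue winged cap unscrewed: close it by pushing the cap's wings round clockwise (seen from above) with a fingertip, stroke after stroke, until the cap comes to its stop, fully shut. Only push: do not pinch the wings between the fingers, do not force the cap, and leave the jar standing in its recess. Do not disturb the other things on the counter, and finish clear of everything.

Things in the scene. Friction and masses are not known exactly. Their poses are not given: they have to be found in the camera images.
- rack: Fixed wooden rack, 90 (x) x 300 (y) x 50 mm high; origin centre of underside. Recesses at y = -75, 0, +75 mm, 49.5 mm square, floor 6 mm above the counter. Steel guard rail (8 mm bar) along y at x = +36 mm, centre 162 mm above the counter, on posts at y = +-143 mm: it passes just above the wings, leaving their -x side and both y sides free for a finger from above.
- jar: The loose-capped clear glass jar, 48 mm square, 88 mm high to the shoulder, about 0.35 kg, in any of the three recesses with about 1 mm play all round (it rocks some 2 degrees when pushed); origin centre of underside. A red collar on the neck shows below the cap until it is screwed down (8 mm of red when fully unscrewed, none when shut).
- cap (a joint): Turn of the cap, rad: 0 fully unscrewed, grows clockwise seen from above (closing), hard stop at 6.28 (fully shut). The cap sinks 8 mm over this turn. Starts between 0 and 1.2. Stays where it is left; turning takes about 0.06 N m, i.e. 2 to 3 N on a wing at 28 mm from the axis.
- cap_top (a point): On the cap's axis, at the top of the hub; turns and sinks with the cap; z up, x along one wing (the other along -x). Blue cap: knurled disc 40 mm across, its top 28 mm below this point; on it a hub 18 mm across, 28 mm high; two flat upright wings on opposite sides of the hub, 6 mm thick, reaching 36 mm from the axis, from 26 to 2 mm below this point.
- wings_back: The halves of the two wings on which a clockwise (closing) push acts, 3 mm thick each: on the +y side of the wing along +x and the -y side of the wing along -x. Origin on the cap's axis at the underside of the disc, x along one wing.
- wings_front: The other halves of the two wings, which lead in closing. Same origin and axes.
- jar_b: Bystander in a recess of the rack: square glass jar like the other but with a flat black cap, 108 mm high in all, top 114 mm above the counter.
- jar_c: Bystander, twin of jar_b, in the remaining recess.
- bento: Bystander: transparent lunch box with two blue clips, 136 x 205 x 65 mm, to the left of the rack.
- chopstick_rest: Bystander: dark wooden chopstick rest, 20 x 60 x 15 mm, just in front of the rack (robot side).
- spoon: Bystander: aluminium spoon, 160 mm long, lying in front of the rack (robot side).
- dispenser: Bystander: empty green plastic push dispenser bottle, 68 mm in diameter, 178 mm high, beyond the rack.
- mug: Bystander: white mug, 80 mm in diameter, 90 mm high, beyond the rack.
Not all that is in view belongs to the job. What is shaped like the jar but orange is not meant.

How it is judged:
By the outcome, as a careful person would: the job done as asked, in the order asked, and still so for the second after the job is handed in, with the robot touching nothing.
It also fails if it takes over 56 s, if anything falls off the work surface, if the arm or the gripper's body presses on something with over 40 N, if the wrist force passes 120 N, or if a joint passes its speed limit or range.

ROBOT

A 6-joint arm with a two-finger parallel gripper is mounted at the origin on the work surface. World frame = base frame: x ahead of the robot, y to its left, z up, the work surface at z = 0. Lengths are in m, angles in rad, forces in N, time in s.
With the tool pointing down it reaches from about 0.375 to 0.9 m from the base axis. Payload 3.1 kg.
Tool frame: the origin (TCP) lies midway between the tips of the shut fingers; the grasp point (between the pads) lies 19 mm behind it (grip_depth is the distance from the TCP to the grasp point, in m); y points along the fingers, z is the direction in which the jaws open and shut, and the axes are right-handed (so a half turn about y gives the same grasp; the last joint's range is limited). The gripper opens to 85 mm and grips with 20 to 120 N. Pads are 22 mm wide; open, the fingers measure 114 mm over their backs; the gripper's body (76 mm by 85 mm) begins 54 mm behind the grasp point. The pads swing forward as they close: fully open they stand 13 mm farther back than shut.
Start: joints at [0.928, 0.527, 1.433, -0, 1.181, -0.178], TCP at [0.28, 0.559, 0.231] pointing down, gripper open.
Joint ranges: [-3.08, 3.08], [-0.75, 2.2], [0.22, 2.44], [-1.43, 4.57], [0, 2.65], [-2.85, 2.85]. Speed limits (rad/s): [2.79, 2.79, 3.14, 3.14, 3.14, 3.14].

INTERFACE

Orientations are given as a unit quaternion [x, y, z, w].
In Python, from station import sense, snapshot, camera_model, sign_off, grip_depth gives the robot as it stands.
- The arm moves only by the tool play_rows, never from a script. Its argument "deltas" is a list of rows, each a list of 6 numbers: the shift along the tool's x, y, z in m, then the turn, a rotation vector about the tool's x, y, z in rad. A call has 1 to 12 rows; each row is the pose to reach, as a shift and turn from the pose commanded when the call began, along the tool's axes at that moment; what a row does not reach only later rows make up. A row lasts 1/10 s, in which the tool goes at most 50 mm and 8.59 degrees, less where a joint would pass 70% of its speed; a pose out of reach is approached as far as the arm can. A call with a gripper value outside its range is refused whole. "gripper" is the finger opening in m, from 0 to 0.0854, set as the call begins (left out, the last holds). The fingers move at their own pace and stop on an object; "force" is the grip in N (left out, the last holds). Time passes only in rows, so rows that repeat a pose let the fingers close. It gives the time, the measured TCP pose, the force and the opening at its end, in the units of the state.
- sense(): the state, without advancing time (a new reading comes with each control period).
- snapshot(name): name is "side" or "top"; returns the picture (384x512x3 uint8, red, green, blue); there is no depth.
- camera_model(name): a dict with "fx", "fy", "cx", "cy" (pixels), "camera_from_world" (4x4, takes a point from world to camera coordinates). Camera axes: x right, y up, looking along -z (the intrinsics and any distortion apply to the point x, -y, -z); pixel columns grow to the right and rows downward; lengths in m; the calibration is good to about 2 mm. A picture is of the moment at which its call begins. camera_model takes no time and is no camera call.
- sign_off(): hands the job in, once; it reports no verdict.
The state is a dict: "t": time; "q": joint angles; "qd": joint speeds; "tau": joint torques, N m; "tcp_pos": TCP position; "tool_rot": TCP orientation; "force": force on the tool from outside, world axes, zero at the start; "ft_torque": the same for the moment, N m; "finger_gap": opening from 0.0 (shut) to 1.0 (fully open).
Only numpy, scipy, OpenCV 4.12 (cv2) and the standard library are available. Lean on these libraries where they do the work, as an engineer would, in place of code of your own. Each camera call takes 0.05 s, during which the arm holds its last target.

## Working session

There is one attempt and no reset: what is moved stays moved. The work goes in short steps, Python scripts to look and compute and a tool call to move; the robot and the scene stay as the last step left them, time stands still between calls to the robot, and variables do not carry over. Pictures are saved under pics/ and viewed, and the job is handed in when it is done.

Besides the shell and the picture viewer there is one more tool, called after "Request:" as a command line: name --pt "numbers of a row" for each row, then --argument value for the rest. play_rows: Moves the arm, as the interface text tells. Its arguments: {"type":"object","properties":{"deltas":{"type":"array"},"gripper":{"type":"number"},"force":{"type":"number"}},"required":["deltas"]}

```bash
ls; mkdir -p pics; python3 - <<'E'
from station import *
import cv2,json
for n in("side","top"):
    im=snapshot(n); cv2.imwrite(f"pics/{n}0.png",im[:,:,::-1]); m=camera_model(n); print(n,m)
print(sense(), grip_depth)
E
```

```text
pics
side {'fx': 457.5041871066906, 'fy': 457.5041871066906, 'cx': 251.54670855194092, 'cy': 194.63510708673402, 'camera_from_world': array([[ 0.99938509, -0.03005669,  0.01805658, -0.53884232],
       [ 0.00420384,  0.61396411,  0.78932275, -0.18172401],
       [-0.03481052, -0.78876148,  0.61371293, -1.11908114],
       [ 0.        ,  0.        ,  0.        ,  1.        ]])}
top {'fx': 467.5189103370485, 'fy': 467.5189103370485, 'cx': 260.47566595955345, 'cy': 195.51500155481364, 'camera_from_world': array([[-0.01253223, -0.99958886, -0.02578854,  0.14922286],
       [ 0.98669464, -0.01654334,  0.16174052, -0.54775514],
       [-0.16210066, -0.02341844,  0.9864963 , -1.05725484],
       [ 0.        ,  0.        ,  0.        ,  1.        ]])}
{'t': 0.1, 'q': array([ 9.28490205e-01,  5.28368270e-01,  1.43377114e+00,  9.24772251e-06,
        1.18139878e+00, -1.78480894e-01]), 'qd': array([ 1.91583340e-03, -3.51143221e-03, -1.34124108e-03,  9.75170616e-05,
       -1.60182201e-03, -5.87659059e-04]), 'tau': array([ 3.30567473e-04, -4.43303668e+01, -1.78586894e+01, -1.67230810e-04,
        3.85996420e-03, -3.87144055e-06]), 'tcp_pos': array([0.2791789 , 0.55846633, 0.23043547]), 'tool_rot': array([ 0.68880544, -0.1627993 ,  0.1622449 , -0.68754639]), 'force': array([-0.23388757,  0.72715187,  0.59266339]), 'ft_torque': array([0.00875879, 0.01302661, 0.00682872]), 'finger_gap': 0.9974709096466788} 0.0187
```

View pics/side0.png

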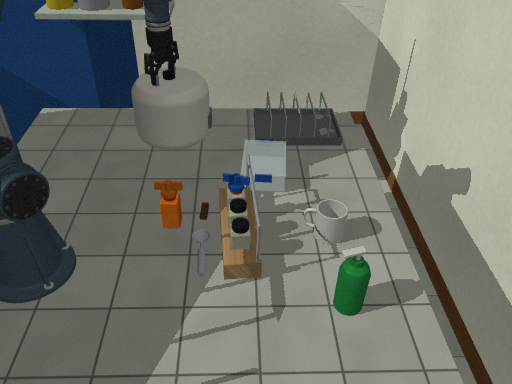

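View pics/top0.png

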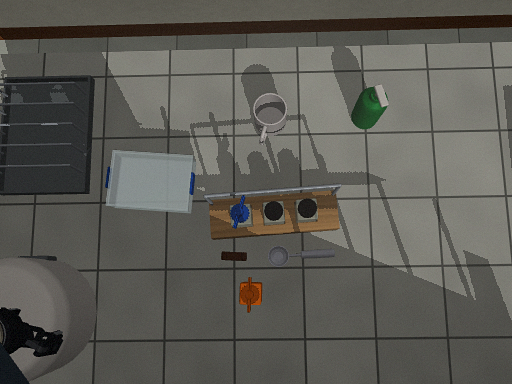

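```bash
python3 - <<'E'
import cv2
a=cv2.imread("pics/top0.png")[175:250,190:350]; cv2.imwrite("pics/tc0.png",cv2.resize(a,None,fx=5,fy=5,interpolation=cv2.INTER_CUBIC))
a=cv2.imread("pics/side0.png")[140:290,150:300]; cv2.imwrite("pics/sc0.png",cv2.resize(a,None,fx=4,fy=4,interpolation=cv2.INTER_CUBIC))
E
```

```text
(no output)
```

View pics/tc0.png

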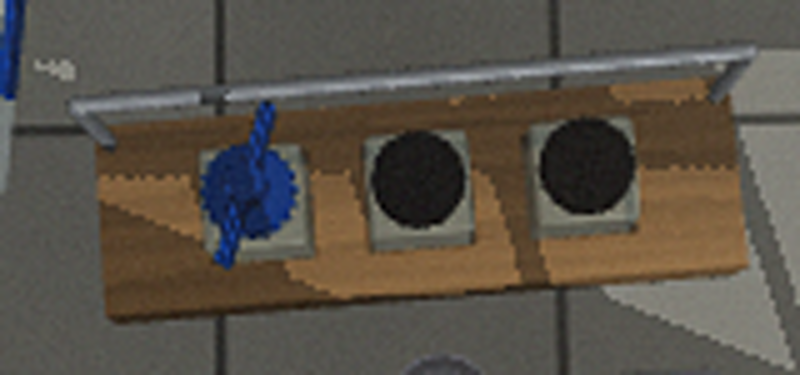

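View pics/sc0.png

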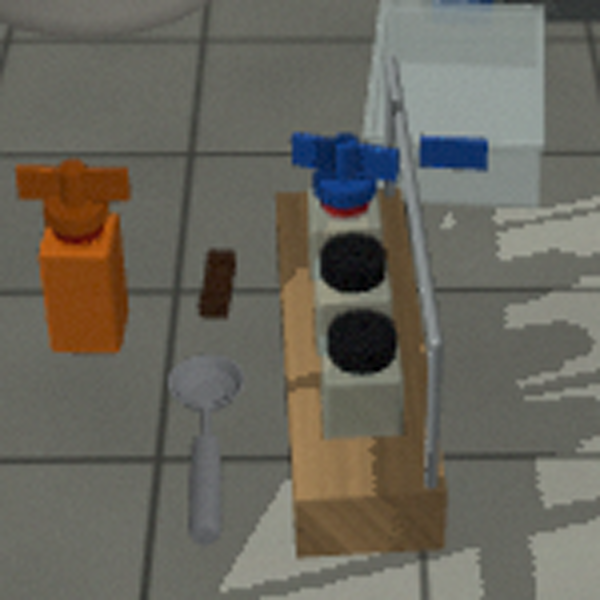

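```bash
cat > h.py <<'E'
import numpy as np,cv2
from station import *
M={n:camera_model(n) for n in("side","top")}
def proj(n,P):
    m=M[n];P=np.atleast_2d(P);T=m["camera_from_world"];c=P@T[:3,:3].T+T[:3,3]
    return np.c_[m["cx"]+m["fx"]*c[:,0]/-c[:,2], m["cy"]-m["fy"]*c[:,1]/-c[:,2]]
def ray(n,u,v):
    m=M[n];T=m["camera_from_world"];R=T[:3,:3]
    d=R.T@np.array([(u-m["cx"])/m["fx"],-(v-m["cy"])/m["fy"],-1.]);return -R.T@T[:3,3],d
def atz(n,u,v,z):
    o,d=ray(n,u,v);return o+d*(z-o[2])/d[2]
def tri(pt,ps):
    A=[];b=[]
    for n,p in(("top",pt),("side",ps)):
        o,d=ray(n,*p);d/=np.linalg.norm(d);Q=np.eye(3)-np.outer(d,d);A.append(Q);b.append(Q@o)
    return np.linalg.lstsq(np.vstack(A),np.hstack(b),rcond=None)[0]
def Rz(a):
    c,s=np.cos(a),np.sin(a);return np.array([[c,-s,0],[s,c,0],[0,0,1]])
E
python3 - <<'E'
from h import *
np.set_printoptions(precision=4,suppress=True)
for n in M:print(n,ray(n,0,0)[0])
T=lambda u,v:(190+u/5,175+v/5); S=lambda u,v:(150+u/4,140+v/4)
print("wing rail tip",tri(T(265,103),S(398,150)),"other",tri(T(223,264),S(293,138)))
print("black caps",atz("top",*T(416,180),.114),atz("top",*T(587,165),.114),atz("side",*S(352,262),.114),atz("side",*S(362,341),.114))
print("rail ends", atz("top",*T(73,105),.166),atz("top",*T(755,50),.166))
print("disc", [atz("top",*T(249,190),z) for z in(.115,.125)])
E
```

```text
side [ 0.5003 -0.7873  0.84  ]
top [0.371  0.1153 1.1354]
wing rail tip [0.5353 0.1765 0.1461] other [0.4667 0.1951 0.1427]
black caps [0.5038 0.112  0.114 ] [0.5092 0.0367 0.114 ] [0.5062 0.1016 0.114 ] [0.5116 0.0273 0.114 ]
rail ends [0.5312 0.2562 0.166 ] [ 0.5498 -0.0311  0.166 ]
disc [array([0.5004, 0.1856, 0.115 ]), array([0.4991, 0.1849, 0.125 ])]
```

```bash
cat >> h.py <<'E'
def capmodel(c,ct,a):
    segs=[]
    R=Rz(a)
    o=np.array([c[0],c[1],ct])
    for s in(1,-1):
        for y in(-.003,.003):
            p=np.array([[.009*s,y,-.002],[.036*s,y,-.002],[.036*s,y,-.026],[.009*s,y,-.026]]);segs.append((o+p@R.T,(0,255,255)))
    th=np.linspace(0,2*np.pi,40)
    for r,z in((.009,0),(.02,-.028)):
        segs.append((o+np.c_[r*np.cos(th),r*np.sin(th),0*th+z],(0,255,0)))
    return segs
def rackmodel(x,y,yaw):
    R=Rz(yaw);o=np.array([x,y,0]);q=lambda p:o+np.array(p,float)@R.T;s=[]
    s.append((q([[-.045,-.15,.05],[.045,-.15,.05],[.045,.15,.05],[-.045,.15,.05],[-.045,-.15,.05]]),(255,0,255)))
    s.append((q([[.036,-.143,.162],[.036,.143,.162]]),(0,0,255)))
    th=np.linspace(0,2*np.pi,40)
    for yy in(-.075,0,.075):
        s.append((q([[a*.024,b*.024+yy,.094] for a,b in((1,1),(1,-1),(-1,-1),(-1,1),(1,1))]),(255,255,0)))
        if yy<.05:s.append((q(np.c_[.0215*np.cos(th),yy+.0215*np.sin(th),0*th+.114]),(0,255,0)))
    return s
def overlay(n,im,segs,box,f,out):
    x0,x1,y0,y1=box
    a=cv2.resize(np.ascontiguousarray(im[y0:y1,x0:x1]),None,fx=f,fy=f,interpolation=cv2.INTER_CUBIC)
    for P,c in segs:
        p=(proj(n,P)-[x0,y0]+.5)*f
        cv2.polylines(a,[np.int32(p.round())],False,c,1,cv2.LINE_AA)
    cv2.imwrite(out,a)
E
cat > ov.py <<'E'
from h import *
import sys
x,y,yaw,ct,a=map(float,sys.argv[1:6]);t=sys.argv[6]
R=Rz(yaw);c=np.array([x,y,0])+R@[0,.075,0];print(c)
s=rackmodel(x,y,yaw)+capmodel(c,ct,a)
A=cv2.imread(sys.argv[7] if len(sys.argv)>7 else"pics/top0.png");B=cv2.imread("pics/side0.png")
overlay("top",A,s,(195,350,175,245),5,f"pics/ot{t}.png")
overlay("side",B,s,(210,280,150,290),4,f"pics/os{t}.png")
p=cv2.imread(f"pics/ot{t}.png");q=cv2.imread(f"pics/os{t}.png")
E
python3 ov.py .5045 .110 .068 .148 -.265 1
```

```text
[0.49940393 0.18482667 0.        ]
```

View pics/ot1.png

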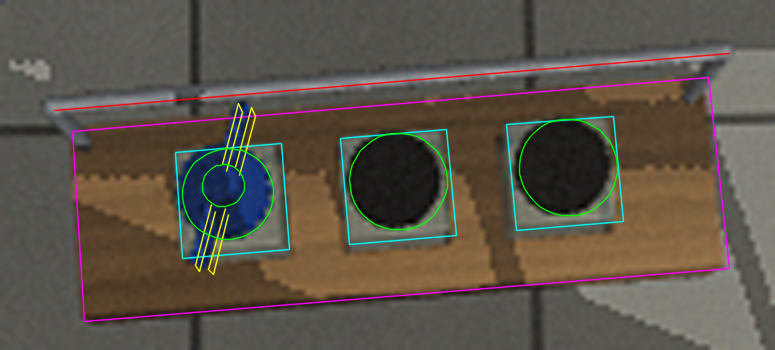

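View pics/os1.png

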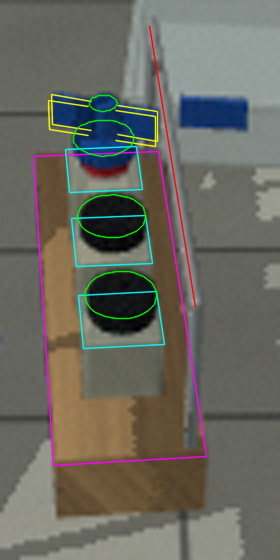

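```bash
cat > ov2.py <<'E'
from h import *
import sys
cx,cy,ct,a=map(float,sys.argv[1:5]);t=sys.argv[5]
A,B=(cv2.imread(f"pics/{n}{sys.argv[6]}.png") for n in("top","side"))
s=capmodel((cx,cy),ct,a)
bt=(215,265,185,235);bs=(212,262,155,205)
for n,I,b in(("top",A,bt),("side",B,bs)):
    overlay(n,I,[],b,8,"/tmp/a.png");overlay(n,I,s,b,8,"/tmp/b.png")
    p=np.hstack([cv2.imread("/tmp/a.png"),cv2.imread("/tmp/b.png")])
    if n=="top":r=p
cv2.imwrite(f"pics/c{t}.png",cv2.resize(np.vstack([r,p]),None,fx=.74,fy=.74,interpolation=cv2.INTER_AREA))
E
python3 ov2.py .4998 .186 .147 -.25 a 0
```

```text
(no output)
```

View pics/ca.png

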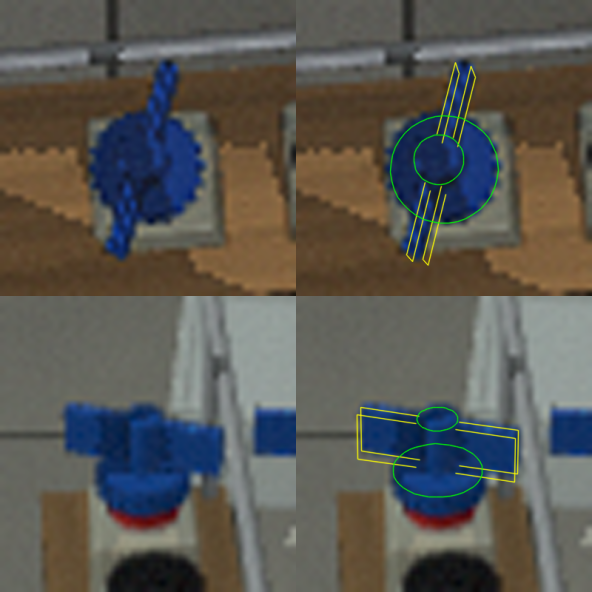

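```bash
python3 - <<'E'
from h import *
from scipy.spatial.transform import Rotation as Ro
np.set_printoptions(precision=4,suppress=True)
s=sense();R=Ro.from_quat(s["tool_rot"]).as_matrix();print(R)
yaw=.068
for sg in(1,-1):
    z=sg*np.array([-np.sin(yaw),np.cos(yaw),0]);y=np.array([0,0,-1.]);x=np.cross(y,z)
    G=np.c_[x,y,z];print(sg,x,Ro.from_matrix(R.T@G).as_rotvec())
print("to above",R.T@(np.array([.47,.187,.25])-s["tcp_pos"]), "az",np.arctan2(.187,.47)-s["q"][0])
# finger path in rack frame
hx,hy,rc=.011,.0145,.027
for d in range(270,29,-15):
    t=np.radians(d);u=np.array([np.cos(t),np.sin(t)]);n=np.array([-u[1],u[0]])
    h=hx*abs(n[0])+hy*abs(n[1]);c=rc*u+(.003+h)*n
    dd=np.maximum(abs(c)-[hx,hy],0);print(d,(c*1e3).round(1),"axis dist",(np.linalg.norm(dd)*1e3).round(1))
E
```

```text
[[ 0.8943 -0.0012  0.4474]
 [-0.4474 -0.0016  0.8943]
 [-0.0004 -1.     -0.0019]]
1 [0.9977 0.0679 0.    ] [ 0.0018 -0.5318 -0.0009]
-1 [-0.9977 -0.0679 -0.    ] [0.0011 2.6098 0.0024]
to above [ 0.3368 -0.0192 -0.2469] az -0.54981936132591
270 [ 14. -27.] axis dist 12.9
255 [  9.8 -30.6] axis dist 16.1
240 [  3.6 -33.3] axis dist 18.8
225 [ -4.2 -34. ] axis dist 19.5
210 [-12.9 -31.7] axis dist 17.3
195 [-20.9 -26.2] axis dist 15.3
180 [-27.  -17.5] axis dist 16.3
165 [-31.2 -12.2] axis dist 20.2
150 [-33.9  -4.7] axis dist 22.9
135 [-34.    4.2] axis dist 23.0
120 [-30.6  13.5] axis dist 19.6
105 [-23.8  21.6] axis dist 14.6
90 [-14.  27.] axis dist 12.9
75 [-9.8 30.6] axis dist 16.1
60 [-3.6 33.3] axis dist 18.8
45 [ 4.2 34. ] axis dist 19.5
30 [12.9 31.7] axis dist 17.3
```

Request:
play_rows --pt "0 -0.03 0 0 0 0" --pt "0 -0.06 0 0 0 0" --pt "0.035 -0.06 -0.027 0 -0.05 0" --pt "0.07 -0.06 -0.054 0 -0.1 0" --pt "0.105 -0.06 -0.081 0 -0.16 0" --pt "0.14 -0.06 -0.108 0 -0.22 0" --pt "0.175 -0.06 -0.135 0 -0.28 0" --pt "0.21 -0.06 -0.162 0 -0.34 0" --pt "0.245 -0.06 -0.189 0 -0.4 0" --pt "0.28 -0.06 -0.216 0 -0.46 0" --pt "0.315 -0.05 -0.243 0 -0.5 0" --pt "0.343 -0.04 -0.266 0 -0.532 0" --gripper 0 --force 30

```text
t: 1.3
tcp_pos: [0.4683, 0.1655, 0.2712]
tool_rot: [0.707, 0.025, -0.024, -0.707]
force: [0.6, -0.2, -0.1]
finger_gap: -0.002
```

```bash
cat > st.py <<'E'
from h import *
from scipy.spatial.transform import Rotation as Ro
np.set_printoptions(precision=4,suppress=True)
def rel(s,ax=(.5005,.187),yaw=.068):
    d=s["tcp_pos"]-np.array([ax[0],ax[1],0]);return Rz(yaw).T@d
if __name__=="__main__":
    s=sense();print(s["t"],s["tcp_pos"],"rack-rel mm",rel(s)*1e3,"F",s["force"],"T",s["ft_torque"],"gap",s["finger_gap"],"q",s["q"])
    print(Ro.from_quat(s["tool_rot"]).as_matrix())
E
python3 st.py
```

```text
1.3 [0.4683 0.1655 0.2712] rack-rel mm [-33.6288 -19.2469 271.1674] F [ 0.5741 -0.2217 -0.1364] T [ 0.033  -0.0421 -0.0221] gap -0.00223323907393821 q [ 0.1145  0.3035  1.6987 -0.0003  1.1384 -1.5248]
[[ 0.9976  0.001  -0.0686]
 [ 0.0686 -0.0002  0.9976]
 [ 0.0009 -1.     -0.0003]]
```

Request:
play_rows --pt "-0.001 0.03 -0.003 0 0 0" --pt "-0.001 0.07 -0.003 0 0 0" --pt "-0.001 0.095 -0.003 0 0 0" --pt "-0.001 0.108 -0.003 0 0 0" --pt "-0.001 0.108 -0.003 0 0 0" --pt "-0.001 0.108 -0.003 0 0 0"

```text
t: 1.9
tcp_pos: [0.4666, 0.1646, 0.1633]
tool_rot: [0.707, 0.024, -0.024, -0.707]
force: [1.0, 0.9, 0.2]
finger_gap: -0.001
```

```bash
cat > shot.py <<'E'
from h import *
import sys
k=sys.argv[1]
for n in("top","side"): cv2.imwrite(f"pics/{n}{k}.png",snapshot(n)[:,:,::-1])
A=cv2.imread(f"pics/top{k}.png")[160:250,195:295];B=cv2.imread(f"pics/side{k}.png")[135:225,190:290]
cv2.imwrite(f"pics/b{k}.png",np.hstack([cv2.resize(i,None,fx=4,fy=4,interpolation=cv2.INTER_CUBIC) for i in(A,B)]))
E
python3 shot.py 1; python3 st.py
```

```text
2.0 [0.4673 0.1647 0.1642] rack-rel mm [-34.6786 -19.955  164.1872] F [-0.5986  0.6692  0.6214] T [0.0139 0.0063 0.0434] gap 0.0017339469508639554 q [ 0.113   0.4557  1.8227  0.      0.8613 -1.5262]
[[ 0.9977  0.0019 -0.0683]
 [ 0.0683  0.0002  0.9977]
 [ 0.002  -1.      0.0001]]
```

View pics/b1.png

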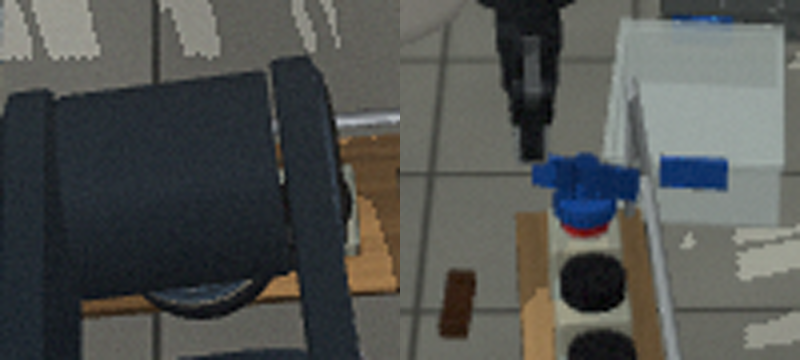

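Request:
play_rows --pt "0 0.02 0 0 0 0" --pt "0 0.036 0 0 0 0" --pt "0 0.038 0 0 0 0" --pt "0 0.038 0 0 0 0"

```text
t: 2.4
tcp_pos: [0.4668, 0.1647, 0.1259]
tool_rot: [-0.707, -0.024, 0.024, 0.707]
force: [-0.7, -0.3, 0.5]
finger_gap: -0.001
```

```bash
python3 shot.py 2; python3 st.py
```

```text
2.5 [0.4673 0.1647 0.1263] rack-rel mm [-34.5962 -19.9703 126.3258] F [0.4129 0.5697 0.0496] T [ 0.0647 -0.0228 -0.0224] gap 0.0013195766714150581 q [ 0.113   0.5209  1.8537 -0.      0.7649 -1.5262]
[[ 0.9977  0.0022 -0.0683]
 [ 0.0683  0.0002  0.9977]
 [ 0.0022 -1.      0.0001]]
```

View pics/b2.png

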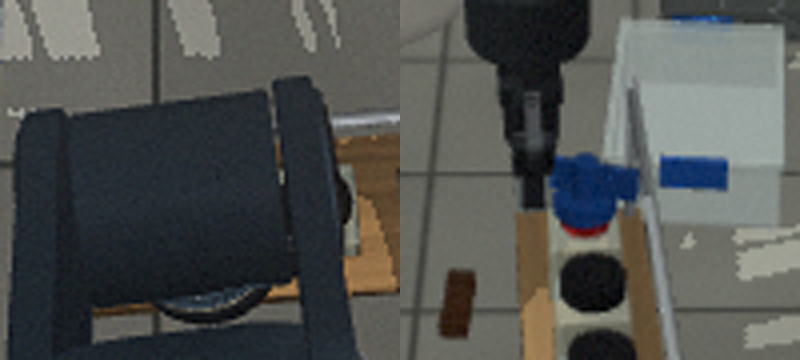

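Request:
play_rows --pt "0.001 0 0.004 0 0 0" --pt "0.002 0 0.007 0 0 0" --pt "0.002 0 0.01 0 0 0" --pt "0.001 0 0.013 0 0 0" --pt "0.0005 0 0.016 0 0 0" --pt "0.0004 0 0.019 0 0 0" --pt "0.0005 0 0.022 0 0 0" --pt "0.0005 0 0.024 0 0 0"

```text
t: 3.3
tcp_pos: [0.4654, 0.1886, 0.1253]
tool_rot: [0.707, 0.024, -0.024, -0.707]
force: [0.4, -1.9, 0.5]
finger_gap: 0.001
```

```bash
python3 shot.py 3; python3 st.py
```

```text
3.4 [0.4653 0.1887 0.1252] rack-rel mm [-35.0025   4.0674 125.235 ] F [-0.1591 -1.1862  0.755 ] T [-0.2706 -0.0724  0.0128] gap -0.005149886747159852 q [ 0.1624  0.5298  1.8367 -0.0001  0.7754 -1.4768]
[[ 0.9977 -0.0002 -0.0684]
 [ 0.0684 -0.0001  0.9977]
 [-0.0002 -1.     -0.0001]]
```

View pics/b3.png

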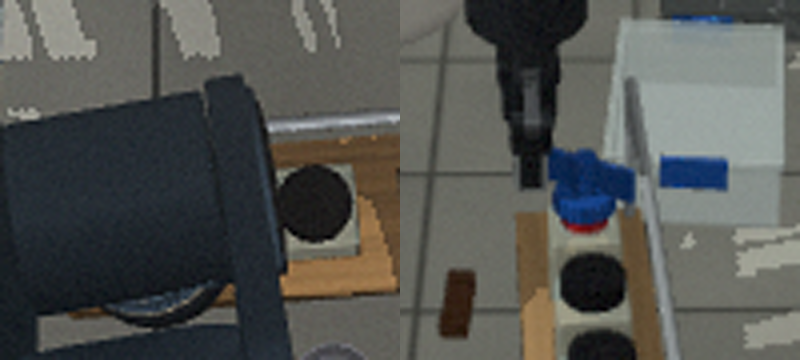

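Request:
play_rows --pt "0.002 0 0.005 0 0 0" --pt "0.0045 0 0.0095 0 0 0" --pt "0.0075 0 0.0135 0 0 0" --pt "0.011 0 0.0175 0 0 0" --pt "0.016 0 0.0205 0 0 0" --pt "0.021 0 0.023 0 0 0" --pt "0.025 0 0.0265 0 0 0" --pt "0.028 0 0.028 0 0 0" --pt "0.0315 0 0.0293 0 0 0" --pt "0.034 0 0.03 0 0 0" --pt "0.034 0 0.03 0 0 0"

```text
t: 4.5
tcp_pos: [0.4978, 0.2211, 0.1253]
tool_rot: [-0.707, -0.024, 0.024, 0.707]
force: [-1.7, -0.3, -1.1]
finger_gap: 0.0
```

```bash
python3 shot.py 4; python3 st.py
```

```text
4.6 [0.4978 0.221  0.1254] rack-rel mm [ -0.4158  34.1066 125.4013] F [-1.5283  0.1444 -0.4822] T [-0.0203  0.2067 -0.0097] gap -0.0008151962217020606 q [ 0.2124  0.5712  1.7321  0.0004  0.8371 -1.4266]
[[ 0.9977  0.0011 -0.0679]
 [ 0.0679  0.0005  0.9977]
 [ 0.0012 -1.      0.0005]]
```

View pics/b4.png

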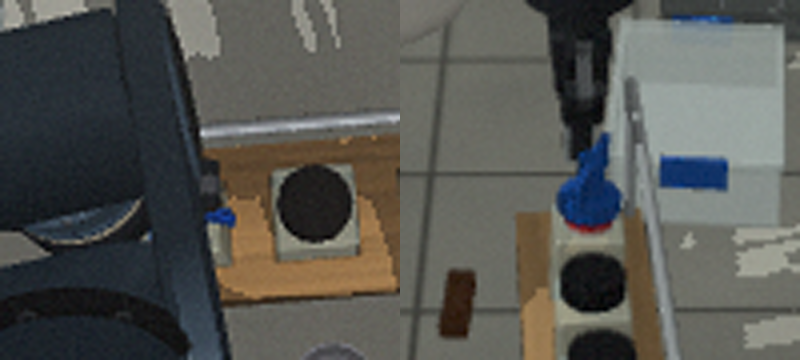

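```bash
python3 - <<'E'
from st import *
p=atz("top",195+228/4,160+216/4,.142);d=Rz(.068).T@(p-[.5005,.187,0]);print(p,d*1e3,np.degrees(np.arctan2(d[1],d[0])))
E
```

```text
[0.4944 0.1576 0.142 ] [ -8.0904 -28.9401 142.    ] -105.61865816741778
```

Request:
play_rows --pt "0.003 0 0 0 0 0" --pt "0.006 0 -0.0003 0 0 0" --pt "0.0085 0 -0.0005 0 0 0" --pt "0.0085 0 -0.0005 0 0 0" --pt "0.004 0 0.003 0 0 0" --pt "0.003 -0.025 0.003 0 0 0" --pt "0.003 -0.045 0.003 0 0 0" --pt "0.004 -0.048 -0.02 0 0 0" --pt "0.005 -0.048 -0.05 0 0 0" --pt "0.006 -0.048 -0.073 0 0 0" --pt "0.006 -0.048 -0.073 0 0 0" --pt "0.006 -0.048 -0.073 0 0 0"

```text
t: 5.8
tcp_pos: [0.5094, 0.1484, 0.1738]
tool_rot: [-0.707, -0.025, 0.023, 0.707]
force: [-0.1, -0.2, 0.8]
finger_gap: 0.003
```

```bash
python3 shot.py 5; python3 st.py
```

```text
5.9 [0.5087 0.1491 0.1736] rack-rel mm [  5.6219 -38.3231 173.562 ] F [-0.3696  0.1868  0.8627] T [ 0.0048 -0.0022  0.0312] gap -0.004426567187390864 q [ 0.0741  0.4804  1.7301  0.0004  0.9295 -1.5657]
[[ 0.9976  0.0016 -0.0687]
 [ 0.0687  0.0004  0.9976]
 [ 0.0016 -1.      0.0003]]
```

View pics/b5.png

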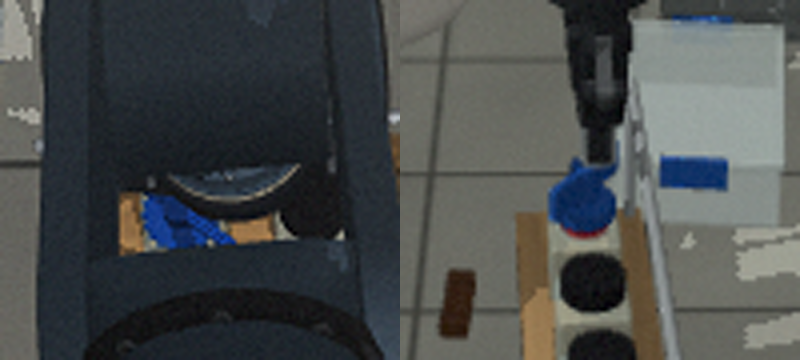

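```bash
python3 - <<'E'
from st import *
for px in((195+228/4,160+238/4),):
    p=atz("top",*px,.141);d=Rz(.068).T@(p-[.5005,.187,0]);print(p,d*1e3,np.degrees(np.arctan2(d[1],d[0])))
c=np.array([.5005,.187,.1435])
for deg in(50,40,220,230,240):
    a=np.radians(deg)+.068
    q=proj("side",c+Rz(a)@[.036,0,-.002]);print(deg,(q-[190,135])*4+[400,0],(proj("top",c+Rz(a)@[.036,0,-.002])-[195,160])*4)
E
```

```text
[0.4827 0.1577 0.141 ] [-19.7737 -27.9878 141.    ] -125.24159191877519
50 [[614.1238 141.3653]] [[119.0207 167.4428]]
40 [[621.3303 144.8953]] [[126.6566 158.6433]]
220 [[542.1458 189.6292]] [[220.0461 253.1445]]
230 [[549.4347 193.4194]] [[227.6823 244.209 ]]
240 [[557.782 196.403]] [[233.6443 234.1117]]
```

Request:
play_rows --pt "0 0.025 0 0 0 0" --pt "0 0.048 0 0 0 0" --pt "0 0.0515 0 0 0 0" --pt "-0.0023 0.0515 0.002 0 0 0" --pt "-0.0046 0.0515 0.0045 0 0 0" --pt "-0.0072 0.0515 0.0045 0 0 0" --pt "-0.0098 0.0515 0.0043 0 0 0" --pt "-0.0122 0.0515 0.0047 0 0 0" --pt "-0.0146 0.0515 0.0053 0 0 0" --pt "-0.0185 0.0515 0.0066 0 0 0" --pt "-0.0226 0.0515 0.0088 0 0 0" --pt "-0.0266 0.0515 0.0123 0 0 0"

```text
t: 7.1
tcp_pos: [0.4809, 0.1587, 0.1219]
tool_rot: [0.707, 0.024, -0.024, -0.707]
force: [2.6, -1.6, 0.6]
finger_gap: -0.003
```

```bash
python3 shot.py 6; python3 st.py
```

```text
7.2 [0.4795 0.1591 0.1217] rack-rel mm [-22.8303 -26.4072 121.6506] F [ 1.901  -0.6331  0.5943] T [-0.1418 -0.1785  0.036 ] gap -0.0006525993829180216 q [ 0.0989  0.5396  1.8303 -0.0001  0.7737 -1.5407]
[[ 0.9976 -0.002  -0.0688]
 [ 0.0688 -0.0002  0.9976]
 [-0.002  -1.     -0.0001]]
```

View pics/b6.png

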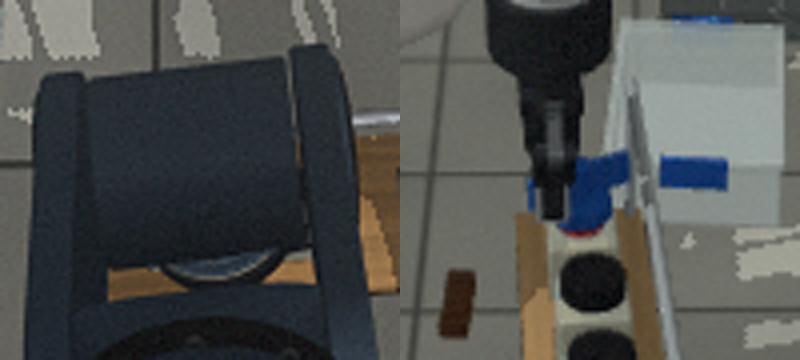

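Request:
play_rows --pt "-0.0025 0 0.004 0 0 0" --pt "-0.005 0 0.0085 0 0 0" --pt "-0.007 0 0.011 0 0 0" --pt "-0.009 0 0.014 0 0 0" --pt "-0.0105 0 0.0175 0 0 0" --pt "-0.012 0 0.0215 0 0 0" --pt "-0.0123 0 0.026 0 0 0" --pt "-0.012 0 0.0305 0 0 0" --pt "-0.0105 0 0.035 0 0 0" --pt "-0.0086 0 0.0395 0 0 0"

```text
t: 8.2
tcp_pos: [0.4689, 0.198, 0.1216]
tool_rot: [0.707, 0.024, -0.025, -0.707]
force: [-1.1, -2.2, -0.4]
finger_gap: -0.0
```

```bash
python3 shot.py 7; python3 st.py
```

```text
8.3 [0.4698 0.1987 0.1218] rack-rel mm [-29.8438  13.7162 121.8164] F [-0.0655  0.1359 -0.0043] T [0.0313 0.0115 0.0323] gap -0.0021114821859509266 q [ 0.1801  0.5432  1.8202  0.0013  0.7777 -1.46  ]
[[ 0.9977  0.0003 -0.0683]
 [ 0.0683  0.001   0.9977]
 [ 0.0004 -1.      0.001 ]]
```

View pics/b7.png

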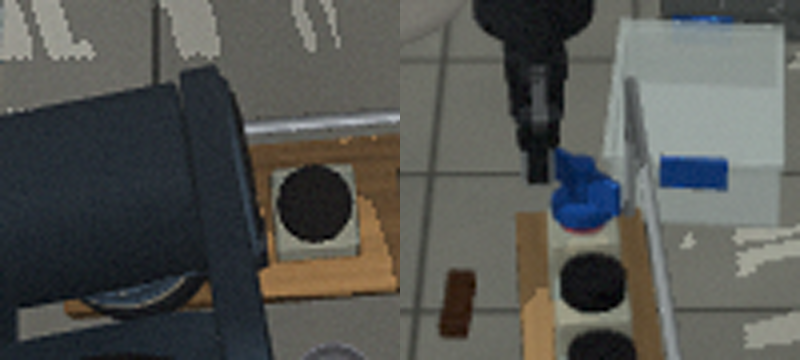

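Request:
play_rows --pt "0.003 0 0.004 0 0 0" --pt "0.0058 0 0.008 0 0 0" --pt "0.01 0 0.011 0 0 0" --pt "0.0158 0 0.0133 0 0 0" --pt "0.0198 0 0.0165 0 0 0" --pt "0.023 0 0.0185 0 0 0" --pt "0.0262 0 0.0196 0 0 0" --pt "0.0288 0 0.0203 0 0 0" --pt "0.0288 0 0.0203 0 0 0"

```text
t: 9.2
tcp_pos: [0.4974, 0.2202, 0.1218]
tool_rot: [-0.707, -0.024, 0.024, 0.707]
force: [-2.1, -0.8, 0.0]
finger_gap: -0.001
```

```bash
python3 shot.py 8; python3 st.py
```

```text
9.3 [0.4974 0.2201 0.1219] rack-rel mm [ -0.8863  33.197  121.8706] F [-1.8543  0.0368 -0.5909] T [-0.111   0.2807 -0.0185] gap 0.004197791435865936 q [ 0.2109  0.5761  1.7363  0.0003  0.8281 -1.4282]
[[ 0.9977  0.001  -0.068 ]
 [ 0.068   0.0005  0.9977]
 [ 0.001  -1.      0.0004]]
```

View pics/b8.png

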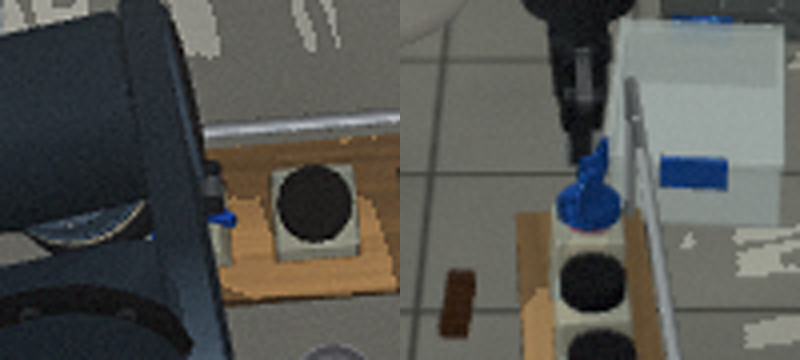

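Request:
play_rows --pt "0.0025 0 0 0 0 0" --pt "0.005 0 -0.0003 0 0 0" --pt "0.0075 0 -0.0003 0 0 0" --pt "0.009 0 -0.0005 0 0 0"

```text
t: 9.7
tcp_pos: [0.5057, 0.22, 0.1217]
tool_rot: [-0.707, -0.024, 0.024, 0.707]
force: [-3.7, 0.1, -0.5]
finger_gap: -0.001
```

Request:
play_rows --pt "-0.004 0 0.003 0 0 0" --pt "-0.004 -0.025 0.003 0 0 0" --pt "-0.004 -0.047 0.003 0 0 0" --pt "-0.004 -0.05 -0.02 0 0 0" --pt "-0.003 -0.05 -0.05 0 0 0" --pt "-0.002 -0.05 -0.072 0 0 0" --pt "-0.002 -0.05 -0.072 0 0 0" --pt "-0.002 -0.05 -0.072 0 0 0"

```text
t: 10.5
tcp_pos: [0.5101, 0.148, 0.1723]
tool_rot: [-0.707, -0.025, 0.023, 0.707]
force: [-0.1, -0.6, 0.2]
finger_gap: 0.0
```

```bash
python3 shot.py 9; python3 st.py
```

```text
10.6 [0.5094 0.1488 0.1721] rack-rel mm [  6.2979 -38.761  172.0602] F [-0.2315  0.3275 -0.1156] T [-0.0384  0.0016  0.0174] gap 0.00019887449207792824 q [ 0.0732  0.4833  1.7301  0.0004  0.9265 -1.5665]
[[ 0.9976  0.0017 -0.0687]
 [ 0.0687  0.0004  0.9976]
 [ 0.0017 -1.      0.0003]]
```

View pics/b9.png

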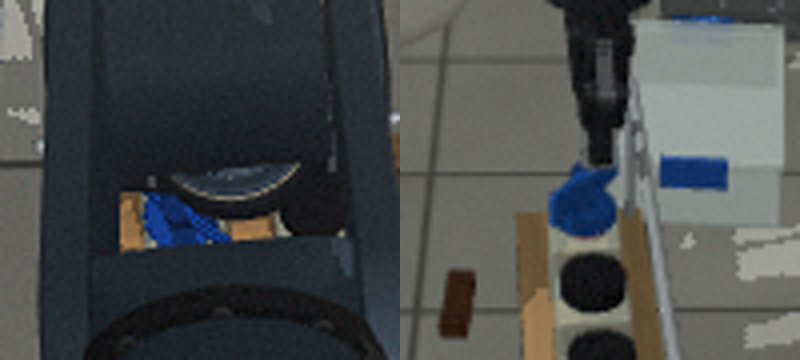

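Request:
play_rows --pt "0 0.025 0 0 0 0" --pt "0 0.048 0 0 0 0" --pt "0 0.052 0 0 0 0" --pt "-0.0023 0.052 0.002 0 0 0" --pt "-0.0046 0.052 0.0045 0 0 0" --pt "-0.006 0.052 0.0045 0 0 0" --pt "-0.007 0.052 0.0045 0 0 0"

```text
t: 11.3
tcp_pos: [0.5019, 0.1523, 0.1207]
tool_rot: [-0.707, -0.025, 0.024, 0.707]
force: [0.1, -0.0, -0.4]
finger_gap: -0.002
```

Request:
play_rows --pt "-0.001 0 0 0 0 0" --pt "-0.002 0 0 0 0 0" --pt "-0.003 0 0 0 0 0"

```text
t: 11.6
tcp_pos: [0.4986, 0.1517, 0.12]
tool_rot: [-0.707, -0.024, 0.024, 0.707]
force: [-0.9, 0.1, 0.1]
finger_gap: 0.0
```

Request:
play_rows --pt "-0.0015 0 0.0002 0 0 0" --pt "-0.003 0 0.0005 0 0 0" --pt "-0.004 0 0.001 0 0 0"

```text
t: 11.9
tcp_pos: [0.4954, 0.1524, 0.12]
tool_rot: [0.707, 0.025, -0.023, -0.707]
force: [2.2, -1.5, 0.5]
finger_gap: -0.002
```

Request:
play_rows --pt "-0.0012 0 0.0004 0 0 0" --pt "-0.0024 0 0.0008 0 0 0" --pt "-0.0035 0 0.0012 0 0 0"

```text
t: 12.2
tcp_pos: [0.4915, 0.1535, 0.12]
tool_rot: [0.707, 0.025, -0.024, -0.707]
force: [1.8, -1.1, 0.1]
finger_gap: 0.001
```

```bash
python3 st.py
```

```text
12.2 [0.4915 0.1535 0.12  ] rack-rel mm [-11.2948 -32.8244 120.0194] F [ 1.8482 -1.117   0.0585] T [-0.1412 -0.3133 -0.0021] gap 0.0007250989839316742 q [ 0.0855  0.5508  1.8099 -0.0001  0.7796 -1.5534]
[[ 0.9977  0.0013 -0.0681]
 [ 0.0681  0.      0.9977]
 [ 0.0013 -1.     -0.0001]]
```

Request:
play_rows --pt "-0.001 0 0.0006 0 0 0" --pt "-0.002 0 0.0011 0 0 0" --pt "-0.003 0 0.0017 0 0 0"

```text
t: 12.5
tcp_pos: [0.4881, 0.1551, 0.1199]
tool_rot: [-0.707, -0.024, 0.024, 0.707]
force: [2.3, -0.8, 1.7]
finger_gap: 0.001
```

Request:
play_rows --pt "-0.001 0 0.0006 0 0 0" --pt "-0.002 0 0.0013 0 0 0" --pt "-0.003 0 0.002 0 0 0"

```text
t: 12.8
tcp_pos: [0.4845, 0.1568, 0.1198]
tool_rot: [0.707, 0.024, -0.024, -0.707]
force: [2.3, -1.3, 0.4]
finger_gap: 0.001
```

Request:
play_rows --pt "-0.001 0 0.0009 0 0 0" --pt "-0.002 0 0.0018 0 0 0" --pt "-0.003 0 0.0027 0 0 0"

```text
t: 13.1
tcp_pos: [0.4812, 0.1593, 0.1197]
tool_rot: [0.707, 0.024, -0.024, -0.707]
force: [1.9, -1.1, -0.2]
finger_gap: -0.003
```

```bash
python3 shot.py 10; python3 st.py
```

```text
13.2 [0.481  0.1593 0.1197] rack-rel mm [-21.3022 -26.2699 119.7389] F [ 1.8126 -0.9404 -0.1127] T [-0.1194 -0.2724 -0.007 ] gap -0.0012260767051797878 q [ 0.0991  0.5441  1.8287 -0.0001  0.7696 -1.5402]
[[ 0.9977 -0.0008 -0.0684]
 [ 0.0684 -0.0001  0.9977]
 [-0.0008 -1.     -0.0001]]
```

View pics/b10.png

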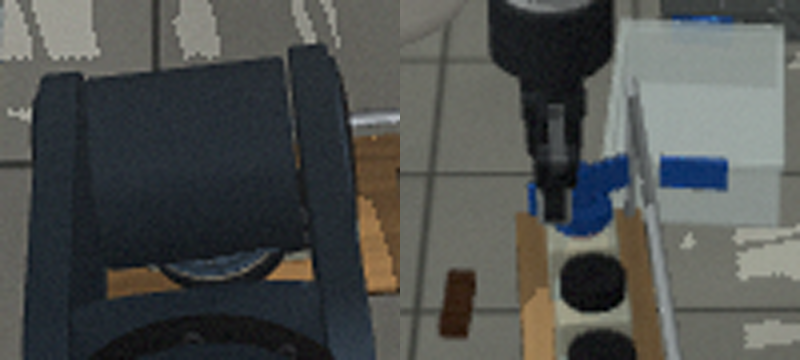

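Request:
play_rows --pt "-0.0008 0 0.001 0 0 0" --pt "-0.0016 0 0.002 0 0 0" --pt "-0.0023 0 0.003 0 0 0"

```text
t: 13.5
tcp_pos: [0.4789, 0.1621, 0.1198]
tool_rot: [0.707, 0.024, -0.024, -0.707]
force: [2.5, -1.4, 0.5]
finger_gap: -0.0
```

Request:
play_rows --pt "-0.0007 0 0.001 0 0 0" --pt "-0.0014 0 0.002 0 0 0" --pt "-0.002 0 0.003 0 0 0"

```text
t: 13.8
tcp_pos: [0.4766, 0.165, 0.1198]
tool_rot: [0.707, 0.024, -0.024, -0.707]
force: [0.9, -1.5, 0.2]
finger_gap: 0.003
```

Request:
play_rows --pt "-0.0007 0 0.001 0 0 0" --pt "-0.0014 0 0.002 0 0 0" --pt "-0.002 0 0.003 0 0 0"

```text
t: 14.1
tcp_pos: [0.4744, 0.1679, 0.1197]
tool_rot: [0.707, 0.024, -0.024, -0.707]
force: [1.2, -1.7, -0.6]
finger_gap: 0.005
```

Request:
play_rows --pt "-0.0007 0 0.001 0 0 0" --pt "-0.0014 0 0.002 0 0 0" --pt "-0.002 0 0.003 0 0 0"

```text
t: 14.4
tcp_pos: [0.4721, 0.1707, 0.1197]
tool_rot: [0.707, 0.024, -0.024, -0.707]
force: [1.0, -1.6, 0.5]
finger_gap: 0.003
```

Request:
play_rows --pt "-0.0005 0 0.001 0 0 0" --pt "-0.001 0 0.002 0 0 0" --pt "-0.0015 0 0.003 0 0 0"

```text
t: 14.7
tcp_pos: [0.4711, 0.1732, 0.1198]
tool_rot: [0.707, 0.025, -0.024, -0.706]
force: [3.5, -5.2, -1.6]
finger_gap: 0.001
```

```bash
python3 shot.py 11; python3 st.py
```

```text
14.8 [0.4712 0.173  0.1198] rack-rel mm [-30.2041 -11.9303 119.844 ] F [ 2.0403 -4.4635 -1.2726] T [-0.7367 -0.4258 -0.0117] gap -0.003926988430305841 q [ 0.1298  0.539   1.8414 -0.0018  0.7605 -1.5086]
[[ 0.9976  0.0009 -0.0688]
 [ 0.0688 -0.0012  0.9976]
 [ 0.0008 -1.     -0.0012]]
```

View pics/b11.png

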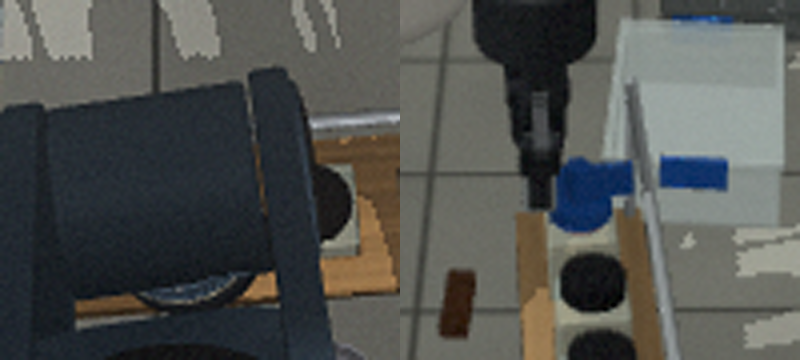

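Request:
play_rows --pt "0 0 -0.003 0 0 0" --pt "-0.003 0 -0.003 0 0 0" --pt "-0.005 0 -0.003 0 0 0" --pt "-0.005 0 -0.002 0 0 0" --pt "-0.005 0 -0.001 0 0 0" --pt "-0.005 0 -0.001 0 0 0"

```text
t: 15.4
tcp_pos: [0.465, 0.1722, 0.1198]
tool_rot: [0.707, 0.024, -0.025, -0.706]
force: [-1.8, -1.8, 1.3]
finger_gap: 0.001
```

Request:
play_rows --pt "0 0 0.0005 0 0 0" --pt "0 0 0.001 0 0 0" --pt "0 0 0.001 0 0 0"

```text
t: 15.7
tcp_pos: [0.4651, 0.1727, 0.1198]
tool_rot: [0.707, 0.024, -0.025, -0.706]
force: [-2.0, -5.5, 2.3]
finger_gap: 0.001
```

```bash
python3 st.py
```

```text
15.7 [0.4651 0.1727 0.1198] rack-rel mm [-36.2912 -11.889  119.7749] F [-2.0245 -5.5355  2.3276] T [-0.7768  0.2315 -0.0115] gap 0.0008154642156793382 q [ 0.1304  0.5343  1.8541 -0.0014  0.7549 -1.5081]
[[ 0.9976 -0.0015 -0.0687]
 [ 0.0687 -0.0012  0.9976]
 [-0.0016 -1.     -0.0011]]
```

Request:
play_rows --pt "-0.001 0 -0.005 0 0 0" --pt "-0.002 0 -0.01 0 0 0" --pt "-0.002 -0.03 -0.01 0 0 0" --pt "-0.002 -0.07 -0.01 0 0 0" --pt "-0.002 -0.11 -0.01 0 0 0" --pt "-0.01 -0.13 -0.05 0 0 0" --pt "-0.02 -0.13 -0.095 0 0 0" --pt "-0.03 -0.13 -0.14 0 0 0" --pt "-0.03 -0.13 -0.185 0 0 0" --pt "-0.03 -0.13 -0.23 0 0 0" --pt "-0.03 -0.13 -0.25 0 0 0" --pt "-0.03 -0.13 -0.25 0 0 0"

```text
t: 16.9
tcp_pos: [0.4538, -0.0811, 0.25]
tool_rot: [0.707, 0.023, -0.022, -0.707]
force: [-0.1, 0.1, -0.5]
finger_gap: 0.0
```

```bash
python3 shot.py 12; python3 st.py; python3 ov2.py .5005 .187 .1385 -3.3 12 12
```

```text
17.0 [ 0.4526 -0.0781  0.2497] rack-rel mm [ -65.7669 -261.2505  249.6522] F [-0.7083  0.5146  1.2106] T [ 0.0344  0.0381 -0.017 ] gap 0.0011307789915339806 q [-0.4157  0.2791  1.8098  0.0012  1.0532 -2.0535]
[[ 0.9978 -0.     -0.0664]
 [ 0.0664  0.0011  0.9978]
 [ 0.     -1.      0.0011]]
```

View pics/c12.png

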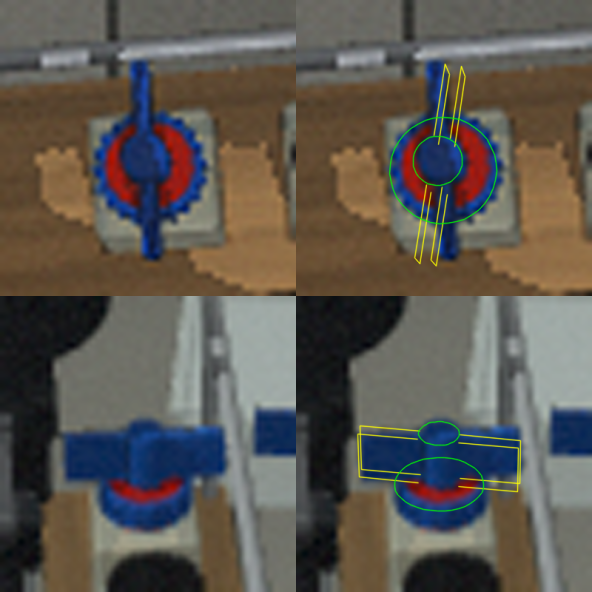

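View pics/top12.png

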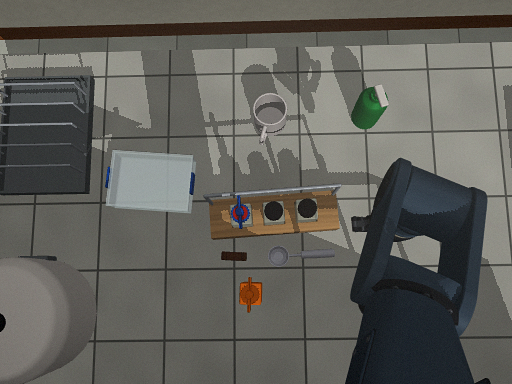

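The side crop shows no red below the cap, and the hub top is about 2.5 px lower, which is roughly 8 mm. In the top view the wing runs from pixel (239,196) to (241,228), about 5.95 rad past where it began. Some red shows through the disc top; I take this to be the neck collar coming through the thin disc when it is fully down. At the end the finger stopped at the same place under two different levers, with about 5.5 N. The bystanders are where they were.

```bash
python3 - <<'E'
from h import *
a=cv2.imread("pics/top0.png").astype(int);b=cv2.imread("pics/top12.png").astype(int)
for n,(x0,x1,y0,y1) in dict(bento=(105,197,148,216),rest=(218,250,248,265),spoon=(268,338,244,268),mug=(250,290,92,145),disp=(348,390,82,132),caps=(262,322,196,226)).items():
    print(n,abs(a-b)[y0:y1,x0:x1].mean().round(2))
print(sense()["qd"])
sign_off()
E
```

```text
bento 17.17
rest 9.37
spoon 11.77
mug 14.61
disp 12.28
caps 9.71
[ 0.03326059 -0.00468988  0.01167645 -0.00319158  0.00267975 -0.0006465 ]
the job is handed in; nothing more can be done
```

I closed the blue winged cap on the jar in the left (+y) recess and handed the job in at about 17 s of the 56 s allowed. I used the shut fingertips for three pushing strokes, about 5.95 rad in all, and never pinched the wings.

**Signs that it is shut:**
- **Stop:** the finger stopped at the same place under two different levers, with about 5.5 N against the usual 2 N. I took that as the hard stop and pushed no further.
- **Height:** the cap sank about 8 mm in the side view.
- **Collar:** no red shows below the cap.
- **Turn:** 5.95 rad means the cap started at about 0.33 rad, which is within the stated 0 to 1.2.

**The rest of the scene:** the jar still stands in its recess. The arm finished raised and well away from everything, with the contact force near zero.

**Checks that were not clean:**
- **Red on top of the disc:** a red ring now shows there. I took it to be the collar coming through the lowered cap, but did not confirm that.
- **Bystanders:** a before-and-after pixel comparison did not settle whether anything moved. It gave differences of 9 to 17 levels everywhere, with no unmoved patch to compare against; changed shadows may explain them. By eye everything was in its original place.

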